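# Tuck the tin's closing tab under its lip

### The job

The screw tin's hinged closing tab is standing open: push it over onto the lid with your fingertips, press it flat, and while it is down push it along by its ridge until its free edge is tucked all the way under the metal lip, so that it stays there when you let go and back away. Do it gently, by pushing only: do not pinch the tab or press on its underside, do not lift, tip or shove the tin, and leave everything else on the bench where it is.

Things in the scene. Friction and masses are not known exactly. Their poses are not given: they have to be found in the camera images.
- tin: closed aluminium tin full of screws, standing loose on the bench, 156 x 172 mm (x, y), lid top 60 mm above the bench, 2.4 kg. Origin: centre of its underside; z up; x points from the tab's hinge to the lip (the way the tab folds over and is then pushed), y along the hinge. Hinge axis at x -83, z 66 mm, on a bracket on the wall; lip across the middle of the lid at x 20 to 45 mm.
- lip_mouth (a point): middle of the lower front edge of the lip's flat roof, 70 mm above the bench; the tab's edge goes in below it, along the tin's +x. The lip is a low steel channel 76 mm wide (y), open towards the hinge, top 74 mm above the bench; a mouth flared up to 77 mm stands 5 mm before this point; a wall closes it 16 mm behind this point.
- tab_hinge (a point): middle of the tab's hinge axis (which runs along the tin's y)
- tab_edge (a point): middle of the tab's free edge, mid-thickness; 100 mm from the hinge axis when drawn back, 116 mm when pushed fully out. The tab is a steel plate 90 mm wide, 3 mm thick, from 10 mm beyond the axis to this edge, with a 2 mm rubber liner below. Axes: x along the tab away from the hinge, z out of the outer face (up when folded flat).
- tab_ridge (a point): foot of the tab's ridge, middle, on the outer face: a straight ridge 64 mm long (along the hinge), 5 mm thick, 6 mm high, centred 68 mm from the hinge axis when the tab is drawn back. The clear face on its hinge side, some 50 mm long, is where a fingertip presses and pushes.
- tab_fold (a joint): hinge angle of the tab, rad: 0 = flat over the lid (a stop; outer face level, 67.5 mm above the bench), 1.57 = upright, 1.9 = leaning back from the lip (a stop). A spring opens it towards 1.5 rad (0.15 N m when flat: 2 to 3 N holds it down at its middle); let go before it is tucked, it springs up again; near 1.5 rad friction holds it.
- tab_slide (a joint): how far the tab is pushed out in its own plane on its slotted hinge, m: 0 = drawn back to the stop (when flat, edge 3 mm short of the flare, 8 mm short of the roof), 0.016 = fully out to the stop (8 mm under the roof). Friction of 1.2 N holds it where left. Pushed out before the tab is flat, the edge lands on top of the lip.
- tab_liner: thin black rubber liner on the tab's underside (80 mm wide, 2 mm thick), moving with the tab; its origin is on the hinge axis when the tab is drawn back. Fingers must not press on it.
- pin_lid: wooden clothespin, 72 x 14 x 10 mm, lying on the tin's lid beside the tab; leave it. Origin: centre of underside.
- pin_bench: wooden clothespin, 72 x 14 x 10 mm, lying on the bench beside the tin; leave it. Origin: centre of underside.
- bucket: blue plastic bucket of clothespins, 156 mm across, about 150 mm high; leave it. Origin: centre of underside.
- hoof_pick: steel hoof pick with a rubber grip, 175 mm long, lying flat; leave it. Origin: on the underside, where grip and shank meet.
- hanger_hook: yellow plastic hanger hook, 110 mm long, 10 mm thick, lying flat; leave it. Origin: underside, centre of the bend.
- jar: glass jar with a steel cap, 72 mm across, 95 mm high; leave it. Origin: centre of underside.
- brush: flat wooden-handled brush lying flat; leave it. Origin: on its underside.
Mind the look-alikes: they are no part of the job. What is shaped like the tin but orange or red is not meant.

How it is judged (in metres and radians):
On the way:
1. the tab is folded down over the lid (hinge below 0.12 rad) with its edge not yet under the lip (pushed out less than 8 mm) (value of joint tab_fold below 0.12 rad and value of joint tab_slide below 0.008 m).
At the end, for the whole second after the job is handed in: The tab lies folded over the lid (hinge below 0.05 rad), pushed out more than 12 mm of its 16 mm so that its edge is held at least 4 mm under the lip's roof, with the robot clear; the tin stands at rest on the bench within 30 mm of where it was, and each bystander within 30 mm of where it was (value of joint tab_fold below 0.05 rad and value of joint tab_slide above 0.012 m and linear speed of tin below 0.01 m/s and distance of each of tin, pin_lid, pin_bench, bucket, hoof_pick, hanger_hook, jar, brush from where it was at the start of the episode below 0.03 m and height (world z) of tin below 0.006 m); the robot touches nothing.
It fails at once if the tab is pinched: a finger presses on its underside (over 3 N) (contact force between the fingers and tab_liner above 3 N).
It fails at once if the tab is forced (over 40 N) (contact force between any of the arm, the fingers and tab_slide above 40 N).
It fails at once if the tin is lifted or tipped (6 mm, 0.1 rad) (height (world z) of tin above 0.006 m or angle between tin's own z axis and vertical above 0.1 rad).
It fails at once if the tin is shoved more than 30 mm (distance of tin from where it was at the start of the episode above 0.03 m).
It fails at once if something else on the bench is moved more than 30 mm (distance of any of pin_lid, pin_bench, bucket, hoof_pick, hanger_hook, jar, brush from where it was at the start of the episode above 0.03 m).
It also fails if it takes over 40 s, if anything falls off the work surface, if the arm or the gripper's body presses on something with over 40 N, if the wrist force passes 120 N, or if a joint passes its speed limit or range.

### The arm

A 6-joint arm with a two-finger parallel gripper is mounted at the origin on the work surface. World frame = base frame: x ahead of the robot, y to its left, z up, the work surface at z = 0. Lengths are in mm, angles in rad, forces in N, time in s.
With the tool pointing down it reaches from about 350 to 1000 mm from the base axis. Payload 7.1 kg.
Tool frame: the origin (TCP) lies on the centre line of the jaws, within the pads' length; the fingertips stand ahead of it and the grasp point (between the pads) lies 8 mm behind it (arm.tip_reach is the x of the fingertips in the tool frame, in mm); x points along the fingers, z is the direction in which the jaws open and shut, and the axes are right-handed (so a half turn about x gives the same grasp; the last joint's range is limited). The gripper opens to 85 mm and grips with 20 to 120 N. Pads are 22 mm wide; open, the fingers measure 114 mm over their backs; the gripper's body (76 mm by 85 mm) begins 54 mm behind the grasp point. The pads swing forward as they close: fully open they stand 13 mm farther back than shut.
Start: joints at [-1.29, 0.423, 1.63, -0, 1.089, -0.019], TCP at [184.599, -597.1, 242.319] pointing down, gripper open.
Joint ranges: [-3, 3], [-0.9, 2.11], [0.09, 2.58], [-1.31, 4.45], [0.11, 2.69], [-2.54, 2.54]. Speed limits (rad/s): [2.39, 2.39, 3.01, 3.14, 3.14, 3.14].

### API

Orientations are given as a unit quaternion [w, x, y, z].
In Python, from rig import arm gives the robot as it stands.
- The arm moves only by the tool drive_tool, never from a script. Its argument "motion" is a list of rows, each an object of numbers: "dx", "dy", "dz": the shift along the world's x, y, z in m; "ax", "ay", "az": the turn, a rotation vector about the world's x, y, z in degrees. In form: [{"dx": .., "dy": .., "dz": .., "ax": .., "ay": .., "az": ..}, ...]. A call has 1 to 20 rows; each row shifts and turns the commanded pose from where the row before left it; what a row does not reach is not made up. A row lasts 1/12 s, in which the tool goes at most 41.7 mm and 7.16 degrees, less where a joint would pass 70% of its speed; a pose out of reach is approached as far as the arm can. A call with a gripper value outside its range is refused whole. "grip" is the opening, from 0 (shut) to 1 (fully open), set as the call begins (left out, the last holds). The fingers move at their own pace and stop on an object; "newtons" is the grip in N (left out, the last holds). Time passes only in rows, so rows that do not move let the fingers close. It gives the time, the measured TCP pose, the force and the opening at its end, in the units of the state.
- arm.get_state(): the state, without advancing time (a new reading comes with each control period).
- arm.grab_frame(name): name is "scene" or "side" or "wrist"; returns (picture, depth): 480x640x3 uint8, red, green, blue; 480x640 float32, mm along the optical axis (not along the pixel's ray), 0 where there is no reading.
- arm.camera_model(name): a dict with "fx", "fy", "cx", "cy" (pixels), "origin" and "attitude" of the camera in the world. Camera axes: x right, y up, looking along -z (the intrinsics and any distortion apply to the point x, -y, -z); pixel columns grow to the right and rows downward; lengths in mm; the calibration is good to about 2 mm. A picture is of the moment at which its call begins: read the wrist's pose just before it. camera_model takes no time and is no camera call; for the wrist camera it gives the pose at the moment of the call.
- arm.close_job(): hands the job in, once; it reports no verdict.
The state is a dict: "time": time; "joints": joint angles; "joint_vel": joint speeds; "tau": joint torques, N m; "tcp_pos": TCP position; "ee_rot": TCP orientation; "wrist_force": force on the tool from outside, world axes, zero at the start; "ft_torque": the same for the moment, N m; "finger_gap": finger opening in mm.
Only numpy, scipy, OpenCV 4.12 (cv2) and the standard library are available. Lean on these libraries where they do the work, as an engineer would, in place of code of your own. Each camera call takes 0.05 s, during which the arm holds its last target.

## Working session

There is one attempt and no reset: what is moved stays moved. The work goes in short steps, Python scripts to look and compute and a tool call to move; the robot and the scene stay as the last step left them, time stands still between calls to the robot, and variables do not carry over. Pictures are saved under pics/ and viewed, and the job is handed in when it is done.

Besides the shell and the picture viewer there is one more tool, called after "Request:" by a JSON object that holds its "api" and its "payload", one argument or row to a line. drive_tool: Moves the arm, as the interface text tells. Its arguments: {"type":"object","properties":{"motion":{"type":"array"},"grip":{"type":"number"},"newtons":{"type":"number"}},"required":["motion"]}

```bash
ls; mkdir -p pics
cat > h.py <<'E'
import numpy as np, cv2, json
from rig import arm
def snap(n,f):
    m=arm.camera_model(n); p,d=arm.grab_frame(n); cv2.imwrite('pics/'+f+'.png',p[:,:,::-1]); np.savez('pics/'+f+'.npz',p=p,d=d,m=json.dumps({k:(np.array(v).tolist()) for k,v in m.items()})); return p,d,m
E
python3 - <<'E'
from h import *
for n in ['scene','side']:
    p,d,m=snap(n,n+'0'); print(m)
print(arm.get_state(), arm.tip_reach)
E
```

```text
pics
{'fx': 433.1967556968383, 'fy': 433.1967556968383, 'cx': 317.9491120456721, 'cy': 232.92750387905843, 'origin': array([ 826.257757  , -384.29543052,  821.92108803]), 'attitude': array([0.89917642, 0.27392999, 0.10758855, 0.32383457])}
{'fx': 504.51754111002685, 'fy': 504.51754111002685, 'cx': 313.60969087062335, 'cy': 234.89115854432453, 'origin': array([ 64.79951416, 536.66334522, 888.37453256]), 'attitude': array([-0.30369253, -0.1176255 ,  0.3228501 ,  0.8886523 ])}
{'time': 0.1, 'joints': array([-1.28999607e+00,  4.23765769e-01,  1.63064541e+00, -1.27364662e-05,
        1.08859944e+00, -1.89566538e-02]), 'joint_vel': array([-3.18544480e-04, -2.59346442e-03, -1.45978496e-03,  1.30515203e-03,
       -8.77554312e-05, -1.62657740e-04]), 'tau': array([-1.53336823e-04, -5.58424723e+01, -2.82446462e+01, -6.90267530e-05,
        3.06630602e-03,  2.29007452e-05]), 'tcp_pos': array([ 184.46429263, -596.63703399,  241.61006427]), 'ee_rot': array([ 0.56865453,  0.42003587,  0.56945486, -0.41943184]), 'wrist_force': array([-0.19743504, -0.59086244, -0.41771784]), 'ft_torque': array([ 0.02769255,  0.00717346, -0.015024  ]), 'finger_gap': 85.32505299802801} 11.0
```

View pics/scene0.png

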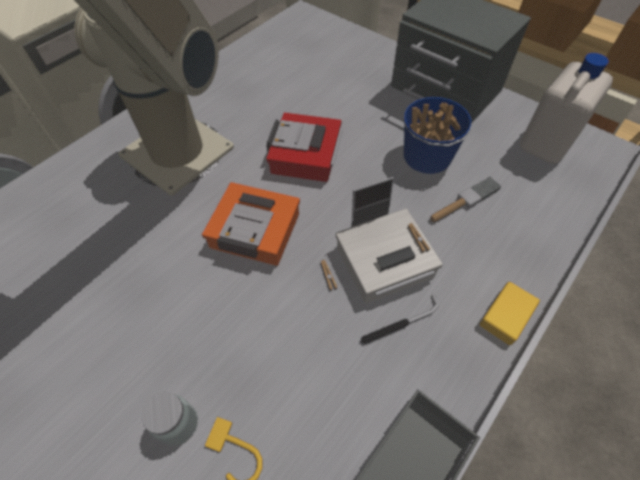

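View pics/side0.png

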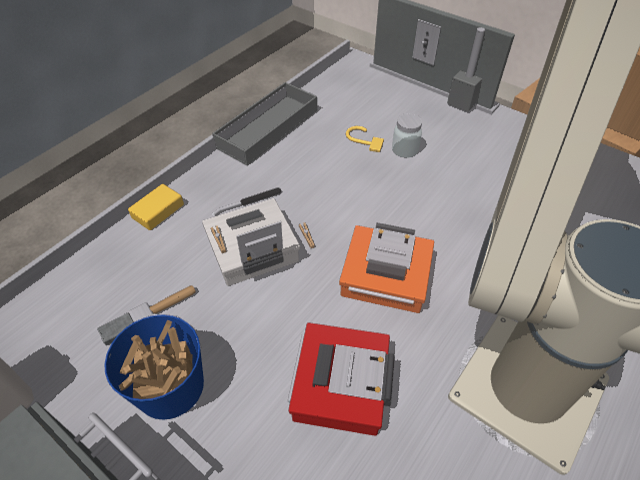

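Run:
```python
import cv2,numpy as np
a=cv2.imread('pics/scene0.png')[170:310,310:460]; b=cv2.imread('pics/side0.png')[180:290,190:325]
cv2.imwrite('pics/c1.png',cv2.resize(a,None,fx=4,fy=4,interpolation=cv2.INTER_CUBIC))
cv2.imwrite('pics/c2.png',cv2.resize(b,None,fx=5,fy=5,interpolation=cv2.INTER_CUBIC))
```

```text
(no output)
```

View pics/c1.png

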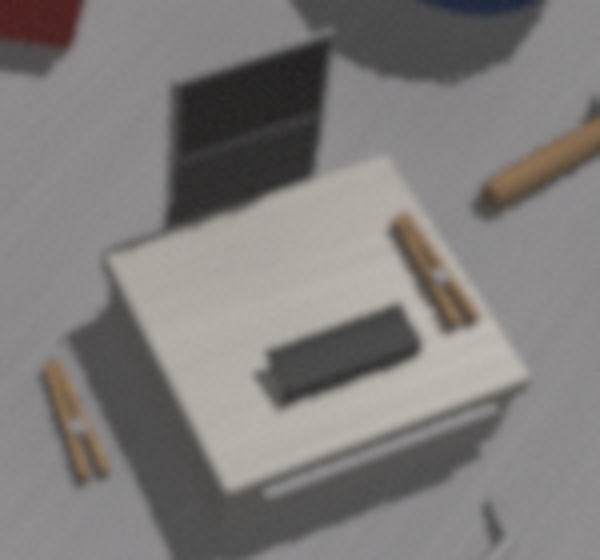

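View pics/c2.png

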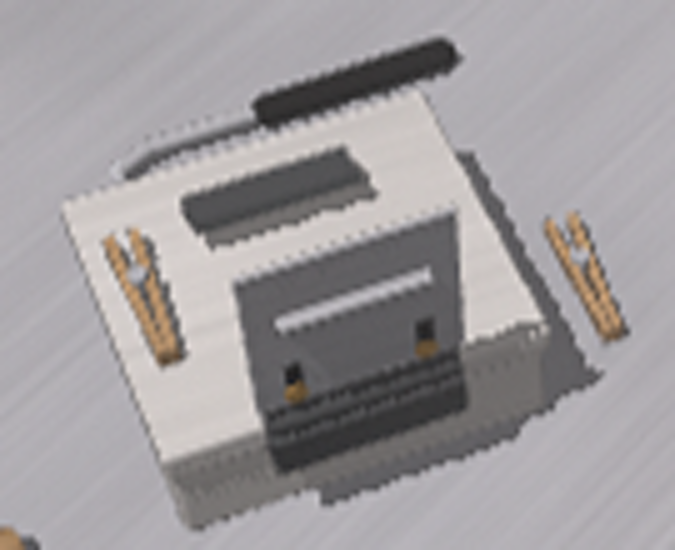

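```bash
cat >> h.py <<'E'
from scipy.spatial.transform import Rotation as R
def ray(m,u,v):
    q=m['attitude']; Rm=R.from_quat([q[1],q[2],q[3],q[0]]).as_matrix()
    d=Rm@np.array([(u-m['cx'])/m['fx'],-(v-m['cy'])/m['fy'],-1]); return np.array(m['origin']),d
def onz(m,u,v,z):
    o,d=ray(m,u,v); return o+d*(z-o[2])/d[2]
def tri(m1,p1,m2,p2):
    o1,d1=ray(m1,*p1);o2,d2=ray(m2,*p2)
    s=np.linalg.lstsq(np.c_[d1,-d2],o2-o1,rcond=None)[0]
    a=o1+d1*s[0];b=o2+d2*s[1]; return (a+b)/2,np.linalg.norm(a-b)
E
python3 - <<'E'
from h import *
np.set_printoptions(precision=1,suppress=True)
ms=arm.camera_model('scene');md=arm.camera_model('side')
S=[(107,257),(388,158),(528,380),(230,492)]; S=[(310+(a+.5)/4-.5,170+(b+.5)/4-.5) for a,b in S]
D=[(545,330),(170,465),(65,203),(420,90)]; D=[(190+(a+.5)/5-.5,180+(b+.5)/5-.5) for a,b in D]
A=np.array([onz(ms,*p,60) for p in S]);B=np.array([onz(md,*p,60) for p in D])
for P in(A,B):
    print(P); print('edges',[np.linalg.norm(P[i]-P[(i+1)%4]) for i in range(4)],'c',P.mean(0))
    x=P[2]+P[3]-P[0]-P[1]; y=P[0]+P[3]-P[1]-P[2]; print('yaw',np.degrees(np.arctan2(x[1],x[0])),np.degrees(np.arctan2(y[1],y[0])))
for s,d in zip(S,D): print(tri(ms,s,md,d))
# tab top edge corners: scene left(172,86) right(332,37); side: right(457,210) left(235,282)
f=lambda a,b,k,x,y:(x+(a+.5)/k-.5,y+(b+.5)/k-.5)
print(tri(ms,f(172,86,4,310,170),md,f(457,210,5,190,180)))
print(tri(ms,f(332,37,4,310,170),md,f(235,282,5,190,180)))
E
```

```text
[[516.3  28.4  60. ]
 [594.9 177.6  60. ]
 [727.1 104.   60. ]
 [648.3 -41.6  60. ]]
edges [np.float64(168.71611263992716), np.float64(151.2481504721755), np.float64(165.59269713311124), np.float64(149.36540009215298)] c [621.6  67.1  60. ]
yaw -28.53356033604679 -118.0980032586878
[[511.1  34.5  60. ]
 [587.6 181.6  60. ]
 [725.5 107.5  60. ]
 [646.2 -40.7  60. ]]
edges [np.float64(165.76703732611833), np.float64(156.58354560147944), np.float64(168.0324843481867), np.float64(154.537865001678)] c [617.6  70.7  60. ]
yaw -28.659738092551763 -117.8231579448802
(array([514.1,  31.2,  54.6]), np.float64(0.10269762635177598))
(array([592.3, 180.2,  54.9]), np.float64(3.2047890282605946))
(array([727.1, 106. ,  57.5]), np.float64(0.9134799766903714))
(array([647.6, -41.3,  58.6]), np.float64(0.9922028650540745))
(array([519.9,  71.7, 163.5]), np.float64(0.187161608560826))
(array([562.8, 149.1, 162.4]), np.float64(1.6662486631858984))
```

Run:
```python
from h import *
np.set_printoptions(precision=3,suppress=True)
ms=arm.camera_model('scene');md=arm.camera_model('side')
s=arm.get_state(); q=s['ee_rot']; Rm=R.from_quat([q[1],q[2],q[3],q[0]]).as_matrix(); print(Rm)
print('tool z yaw',np.degrees(np.arctan2(Rm[1,2],Rm[0,2])),'tin y yaw',90-28.3)
print('bucket',onz(ms,437,118,150),onz(md,153,350,150))
print('red',onz(ms,305,140,60))
c=np.array([619.5,69]);a=np.radians(-28.3);X=np.array([np.cos(a),np.sin(a)]);Y=np.array([-X[1],X[0]])
print(X,Y,'start -125',c-125*X, 'hinge',c-83*X)
```

```text
[[-0.     0.955  0.295]
 [ 0.001  0.295 -0.955]
 [-1.     0.    -0.001]]
tool z yaw -72.8248544562864 tin y yaw 61.7
bucket [531.734 373.357 150.   ] [512.686 400.017 150.   ]
red [279.803 199.938  60.   ]
[ 0.88  -0.474] [0.474 0.88 ] start -125 [509.44  128.261] hinge [546.42  108.349]
```

Request:
{"api": "drive_tool", "payload": {
  "motion": [
    {"dx": 0.0135, "dy": 0.0302, "dz": 0.001, "az": 5.6},
    {"dx": 0.0135, "dy": 0.0302, "dz": 0.001, "az": 5.6},
    {"dx": 0.0135, "dy": 0.0302, "dz": 0.001, "az": 5.6},
    {"dx": 0.0135, "dy": 0.0302, "dz": 0.001, "az": 5.6},
    {"dx": 0.0135, "dy": 0.0302, "dz": 0.001, "az": 5.6},
    {"dx": 0.0135, "dy": 0.0302, "dz": 0.001, "az": 5.6},
    {"dx": 0.0135, "dy": 0.0302, "dz": 0.001, "az": 5.6},
    {"dx": 0.0135, "dy": 0.0302, "dz": 0.001, "az": 5.6},
    {"dx": 0.0135, "dy": 0.0302, "dz": 0.001, "az": 5.6},
    {"dx": 0.0135, "dy": 0.0302, "dz": 0.001, "az": 5.6},
    {"dx": 0.0135, "dy": 0.0302, "dz": 0.001, "az": 5.6},
    {"dx": 0.0135, "dy": 0.0302, "dz": 0.001, "az": 5.6},
    {"dx": 0.0135, "dy": 0.0302, "dz": 0.001, "az": 5.6},
    {"dx": 0.0135, "dy": 0.0302, "dz": 0.001, "az": 5.6},
    {"dx": 0.0135, "dy": 0.0302, "dz": 0.001, "az": 5.6},
    {"dx": 0.0135, "dy": 0.0302, "dz": 0.001, "az": 5.6},
    {"dx": 0.0135, "dy": 0.0302, "dz": 0.001, "az": 5.6},
    {"dx": 0.0135, "dy": 0.0302, "dz": 0.001, "az": 5.6},
    {"dx": 0.0135, "dy": 0.0302, "dz": 0.001, "az": 5.6},
    {"dx": 0.0135, "dy": 0.0302, "dz": 0.001, "az": 5.6}
  ],
  "grip": 0,
  "newtons": 20
}}

```text
validation failed for argument at $.mo...
```

Request:
{"api": "drive_tool", "payload": {
  "motion": [
    {"dx": 0.0135, "dy": 0.0302, "az": 5.6},
    {"dx": 0.0135, "dy": 0.0302, "az": 5.6},
    {"dx": 0.0135, "dy": 0.0302, "az": 5.6},
    {"dx": 0.0135, "dy": 0.0302, "az": 5.6},
    {},
    {}
  ]
}}

```text
validation failed for argument at $.mo...
```

Run:
```python
from h import *
p,d,m=snap('wrist','w1'); print(m)
s=arm.get_state(); print(s['time'],s['tcp_pos'],s['wrist_force'],s['finger_gap'],s['joints'])
q=s['ee_rot']; print(R.from_quat([q[1],q[2],q[3],q[0]]).as_matrix().round(3))
```

```text
{'fx': 376.4878368693207, 'fy': 376.4878368693207, 'cx': 320.64005474933754, 'cy': 242.61356974129555, 'origin': array([ 249.22592021, -576.14544334,  373.50951945]), 'attitude': array([ 0.79754576, -0.10853934,  0.08083515, -0.58788235])}
0.15 [ 184.47707599 -596.71193836  241.70731229] [ 0.16644835 -0.67716525 -0.12412408] 85.78041350922129 [-1.29002688e+00  4.23693146e-01  1.63051334e+00  2.91663960e-05
  1.08862401e+00 -1.90031736e-02]
[[-0.     0.955  0.295]
 [ 0.001  0.295 -0.955]
 [-1.     0.    -0.001]]
```

View pics/w1.png

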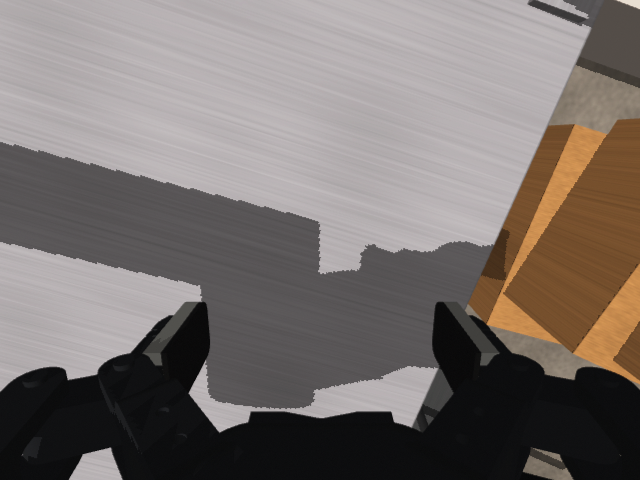

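Request:
{"api": "drive_tool", "payload": {
  "motion": [
    {"dx": 0.0135, "dy": 0.0302, "dz": 0.001, "ax": 0, "ay": 0, "az": 5.6},
    {"dx": 0.0135, "dy": 0.0302, "dz": 0.001, "ax": 0, "ay": 0, "az": 5.6},
    {"dx": 0.0135, "dy": 0.0302, "dz": 0.001, "ax": 0, "ay": 0, "az": 5.6},
    {"dx": 0.0135, "dy": 0.0302, "dz": 0.001, "ax": 0, "ay": 0, "az": 5.6},
    {"dx": 0.0135, "dy": 0.0302, "dz": 0.001, "ax": 0, "ay": 0, "az": 5.6},
    {"dx": 0.0135, "dy": 0.0302, "dz": 0.001, "ax": 0, "ay": 0, "az": 5.6},
    {"dx": 0.0135, "dy": 0.0302, "dz": 0.001, "ax": 0, "ay": 0, "az": 5.6},
    {"dx": 0.0135, "dy": 0.0302, "dz": 0.001, "ax": 0, "ay": 0, "az": 5.6},
    {"dx": 0.0135, "dy": 0.0302, "dz": 0.001, "ax": 0, "ay": 0, "az": 5.6},
    {"dx": 0.0135, "dy": 0.0302, "dz": 0.001, "ax": 0, "ay": 0, "az": 5.6},
    {"dx": 0.0135, "dy": 0.0302, "dz": 0.001, "ax": 0, "ay": 0, "az": 5.6},
    {"dx": 0.0135, "dy": 0.0302, "dz": 0.001, "ax": 0, "ay": 0, "az": 5.6},
    {"dx": 0.0135, "dy": 0.0302, "dz": 0.001, "ax": 0, "ay": 0, "az": 5.6},
    {"dx": 0.0135, "dy": 0.0302, "dz": 0.001, "ax": 0, "ay": 0, "az": 5.6},
    {"dx": 0.0135, "dy": 0.0302, "dz": 0.001, "ax": 0, "ay": 0, "az": 5.6},
    {"dx": 0.0135, "dy": 0.0302, "dz": 0.001, "ax": 0, "ay": 0, "az": 5.6},
    {"dx": 0.0135, "dy": 0.0302, "dz": 0.001, "ax": 0, "ay": 0, "az": 5.6},
    {"dx": 0.0135, "dy": 0.0302, "dz": 0.001, "ax": 0, "ay": 0, "az": 5.6},
    {"dx": 0.0135, "dy": 0.0302, "dz": 0.001, "ax": 0, "ay": 0, "az": 5.6},
    {"dx": 0.0135, "dy": 0.0302, "dz": 0.001, "ax": 0, "ay": 0, "az": 5.6}
  ],
  "grip": 0,
  "newtons": 20
}}

```text
time: 1.82
tcp_pos: [454.8, 8.6, 262.4]
ee_rot: [0.666, -0.239, 0.666, 0.239]
wrist_force: [1.7, 0.1, -0.5]
finger_gap: -0.3
```

Request:
{"api": "drive_tool", "payload": {
  "motion": [
    {"dx": 0.0135, "dy": 0.0302, "dz": 0, "ax": 0, "ay": 0, "az": 5.6},
    {"dx": 0.0135, "dy": 0.0302, "dz": 0, "ax": 0, "ay": 0, "az": 5.6},
    {"dx": 0.0135, "dy": 0.0302, "dz": 0, "ax": 0, "ay": 0, "az": 5.6},
    {"dx": 0.0135, "dy": 0.0302, "dz": 0, "ax": 0, "ay": 0, "az": 5.6},
    {"dx": 0, "dy": 0, "dz": 0, "ax": 0, "ay": 0, "az": 0},
    {"dx": 0, "dy": 0, "dz": 0, "ax": 0, "ay": 0, "az": 0}
  ]
}}

```text
time: 2.32
tcp_pos: [508.7, 129.0, 261.9]
ee_rot: [0.607, -0.363, 0.607, 0.363]
wrist_force: [-0.5, -0.3, -0.1]
finger_gap: 0.1
```

Run:
```python
from h import *
p,d,m=snap('wrist','w2'); print(m)
s=arm.get_state(); print(s['time'],s['tcp_pos'],s['wrist_force'],s['finger_gap'],s['joints'])
q=s['ee_rot']; print(R.from_quat([q[1],q[2],q[3],q[0]]).as_matrix().round(3))
```

```text
{'fx': 376.4878368693207, 'fy': 376.4878368693207, 'cx': 320.64005474933754, 'cy': 242.61356974129555, 'origin': array([448.27841205, 161.90911082, 393.80397548]), 'attitude': array([ 0.85039649, -0.11678245, -0.06992699,  0.50823016])}
2.3667 [508.10541408 127.94018673 261.80493397] [-0.15984841  0.52406731  0.25736998] 0.011070736236173388 [ 2.24111780e-01  2.51539703e-01  1.83346734e+00 -3.20260972e-04
  1.05795125e+00 -8.50927791e-01]
[[-0.001 -0.88   0.476]
 [-0.001  0.476  0.88 ]
 [-1.     0.001 -0.001]]
```

View pics/w2.png

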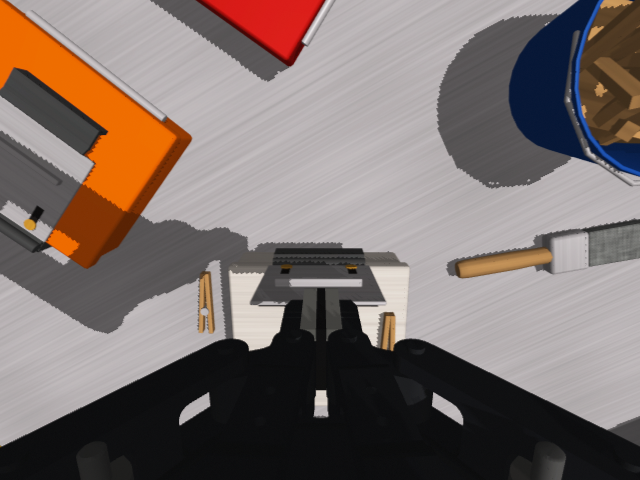

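Run:
```python
from h import *
np.set_printoptions(precision=1,suppress=True)
z=np.load('pics/w2.npz'); m=json.loads(str(z['m'])); d=z['d']
a=np.radians(-28.3);X=np.array([np.cos(a),np.sin(a)]);Y=np.array([-X[1],X[0]]); c=np.array([619.5,69])
def pt(u,v):
    o,r=ray(m,u,v); p=o+r*d[v,u]; return np.r_[p,(p[:2]-c)@X,(p[:2]-c)@Y]
for n,u,v in [('ridgeL',278,283),('ridgeR',360,283),('ridgeM',318,283),('topL',253,301),('topR',383,301),('face',300,276),('face',340,276),('faceup',270,295),('lidL',234,290),('bracket',320,257),('lidcornL',233,268),('lidcornR',406,267)]: print(n,pt(u,v))
```

```text
ridgeL [523.7  86.1 137.6 -92.5 -30.3]
ridgeR [552.6 138.6 136.  -91.9  29.6]
ridgeM [537.8 111.7 136.9 -92.2  -1.2]
topL [518.6  73.7 165.9 -91.1 -43.7]
topR [559.2 148.9 165.6 -91.   41.8]
face [534.5  96.9 111.4 -88.  -15.7]
face [550.  124.9 110.6 -87.7  16.3]
faceup [523.8  81.8 154.3 -90.3 -34.1]
lidL [532.8  22.6  60.  -54.3 -81.9]
bracket [542.3 110.8  61.2 -87.8   0.2]
lidcornL [513.3  33.9  61.  -76.9 -81.2]
lidcornR [589.6 177.   59.7 -77.5  80.9]
```

Request:
{"api": "drive_tool", "payload": {
  "motion": [
    {"dx": 0, "dy": 0, "dz": -0.02, "ax": 0, "ay": 0, "az": 0},
    {"dx": 0, "dy": 0, "dz": -0.03, "ax": 0, "ay": 0, "az": 0},
    {"dx": 0, "dy": 0, "dz": -0.03, "ax": 0, "ay": 0, "az": 0},
    {"dx": 0, "dy": 0, "dz": -0.03, "ax": 0, "ay": 0, "az": 0},
    {"dx": 0, "dy": 0, "dz": -0.019, "ax": 0, "ay": 0, "az": 0},
    {"dx": 0.0044, "dy": -0.0024, "dz": 0, "ax": 0, "ay": 0, "az": 0},
    {"dx": 0.0044, "dy": -0.0024, "dz": 0, "ax": 0, "ay": 0, "az": 0},
    {"dx": 0.0044, "dy": -0.0024, "dz": 0, "ax": 0, "ay": 0, "az": 0},
    {"dx": 0, "dy": 0, "dz": 0, "ax": 0, "ay": 0, "az": 0},
    {"dx": 0, "dy": 0, "dz": 0, "ax": 0, "ay": 0, "az": 0},
    {"dx": 0, "dy": 0, "dz": 0, "ax": 0, "ay": 0, "az": 0}
  ]
}}

```text
time: 3.28
tcp_pos: [522.4, 120.5, 134.5]
ee_rot: [0.608, -0.362, 0.607, 0.362]
wrist_force: [0.0, 0.4, -0.2]
finger_gap: -0.2
```

```bash
cat >> h.py <<'E'
a_=np.radians(-28.3);X=np.array([np.cos(a_),np.sin(a_)]);Y=np.array([-X[1],X[0]]); c=np.array([619.5,69])
def tin(p): p=np.asarray(p); return np.r_[(p[:2]-c)@X,(p[:2]-c)@Y,p[2]].round(1)
def st():
    s=arm.get_state(); f=s['wrist_force']; print(s['time'],'tin-frame tcp',tin(s['tcp_pos']),'F x,y,z',(f[:2]@X).round(2),(f[:2]@Y).round(2),f[2].round(2))
E
python3 -c "
from h import *
st(); snap('wrist','w3')"
```

```text
3.2833 tin-frame tcp [-109.9   -0.7  134.5] F x,y,z -0.18 0.4 -0.22
```

View pics/w3.png

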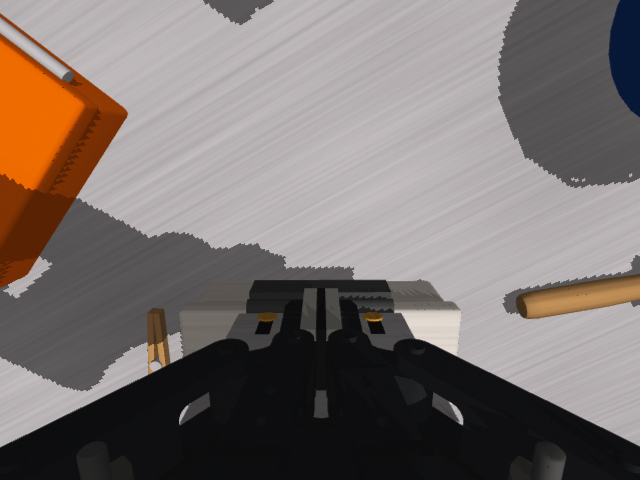

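Request:
{"api": "drive_tool", "payload": {
  "motion": [
    {"dx": 0.0033, "dy": -0.0018, "dz": -0.0008, "ax": 0, "ay": 0, "az": 0},
    {"dx": 0.0033, "dy": -0.0018, "dz": -0.0008, "ax": 0, "ay": 0, "az": 0},
    {"dx": 0.0033, "dy": -0.0018, "dz": -0.0008, "ax": 0, "ay": 0, "az": 0},
    {"dx": 0.0033, "dy": -0.0018, "dz": -0.0008, "ax": 0, "ay": 0, "az": 0},
    {"dx": 0.0033, "dy": -0.0018, "dz": -0.0008, "ax": 0, "ay": 0, "az": 0},
    {"dx": 0.0033, "dy": -0.0018, "dz": -0.001, "ax": 0, "ay": 0, "az": 0},
    {"dx": 0.0028, "dy": -0.0015, "dz": -0.0015, "ax": 0, "ay": 0, "az": 0},
    {"dx": 0.0028, "dy": -0.0015, "dz": -0.0015, "ax": 0, "ay": 0, "az": 0},
    {"dx": 0.0028, "dy": -0.0015, "dz": -0.0015, "ax": 0, "ay": 0, "az": 0},
    {"dx": 0.0024, "dy": -0.0013, "dz": -0.002, "ax": 0, "ay": 0, "az": 0},
    {"dx": 0.0024, "dy": -0.0013, "dz": -0.002, "ax": 0, "ay": 0, "az": 0},
    {"dx": 0.0024, "dy": -0.0013, "dz": -0.002, "ax": 0, "ay": 0, "az": 0},
    {"dx": 0, "dy": 0, "dz": 0, "ax": 0, "ay": 0, "az": 0}
  ]
}}

```text
time: 4.42
tcp_pos: [557.6, 101.1, 117.4]
ee_rot: [0.607, -0.362, 0.608, 0.362]
wrist_force: [-0.5, 0.2, 0.3]
finger_gap: 0.3
```

```bash
python3 -c "
from h import *
st(); p,d,m=snap('side','s4'); cv2.imwrite('pics/s4c.png',cv2.resize(p[150:300,180:330,::-1],None,fx=4,fy=4,interpolation=cv2.INTER_CUBIC))"
```

```text
4.4167 tin-frame tcp [-69.7  -1.1 117.4] F x,y,z -0.49 -0.08 0.33
```

View pics/s4c.png

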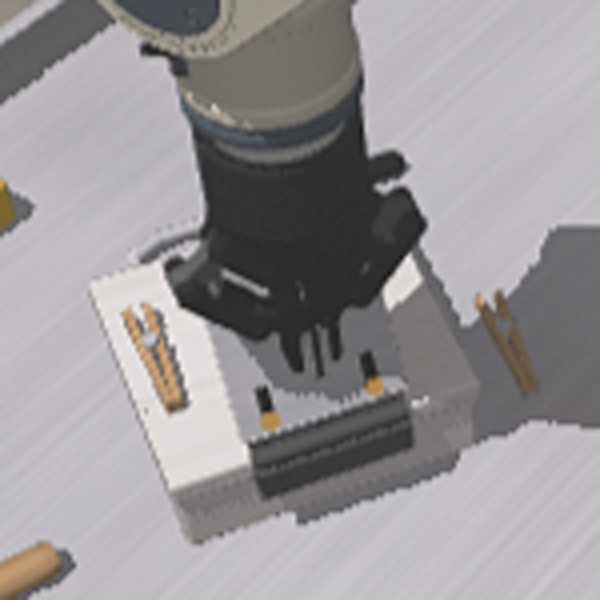

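Request:
{"api": "drive_tool", "payload": {
  "motion": [
    {"dx": 0.0019, "dy": -0.001, "dz": -0.0024, "ax": 0, "ay": 0, "az": 0},
    {"dx": 0.0019, "dy": -0.001, "dz": -0.0024, "ax": 0, "ay": 0, "az": 0},
    {"dx": 0.0019, "dy": -0.001, "dz": -0.0024, "ax": 0, "ay": 0, "az": 0},
    {"dx": 0.0013, "dy": -0.0007, "dz": -0.0027, "ax": 0, "ay": 0, "az": 0},
    {"dx": 0.0013, "dy": -0.0007, "dz": -0.0027, "ax": 0, "ay": 0, "az": 0},
    {"dx": 0.0013, "dy": -0.0007, "dz": -0.0027, "ax": 0, "ay": 0, "az": 0},
    {"dx": 0.001, "dy": -0.0006, "dz": -0.0027, "ax": 0, "ay": 0, "az": 0},
    {"dx": 0.001, "dy": -0.0006, "dz": -0.0027, "ax": 0, "ay": 0, "az": 0},
    {"dx": 0.001, "dy": -0.0006, "dz": -0.0027, "ax": 0, "ay": 0, "az": 0},
    {"dx": 0.0006, "dy": -0.0003, "dz": -0.0028, "ax": 0, "ay": 0, "az": 0},
    {"dx": 0.0006, "dy": -0.0003, "dz": -0.0028, "ax": 0, "ay": 0, "az": 0},
    {"dx": 0.0006, "dy": -0.0003, "dz": -0.0028, "ax": 0, "ay": 0, "az": 0},
    {"dx": 0, "dy": 0, "dz": -0.002, "ax": 0, "ay": 0, "az": 0},
    {"dx": 0, "dy": 0, "dz": -0.002, "ax": 0, "ay": 0, "az": 0},
    {"dx": 0, "dy": 0, "dz": -0.002, "ax": 0, "ay": 0, "az": 0},
    {"dx": 0, "dy": 0, "dz": 0, "ax": 0, "ay": 0, "az": 0},
    {"dx": 0, "dy": 0, "dz": 0, "ax": 0, "ay": 0, "az": 0}
  ]
}}

```text
time: 5.88
tcp_pos: [571.3, 93.5, 79.8]
ee_rot: [0.607, -0.362, 0.608, 0.362]
wrist_force: [1.2, -0.6, 2.8]
finger_gap: -0.3
```

```bash
python3 -c "
from h import *
st(); p,d,m=snap('wrist','w5')"
```

```text
5.8833 tin-frame tcp [-54.1  -1.2  79.8] F x,y,z 1.32 0.04 2.83
```

View pics/w5.png

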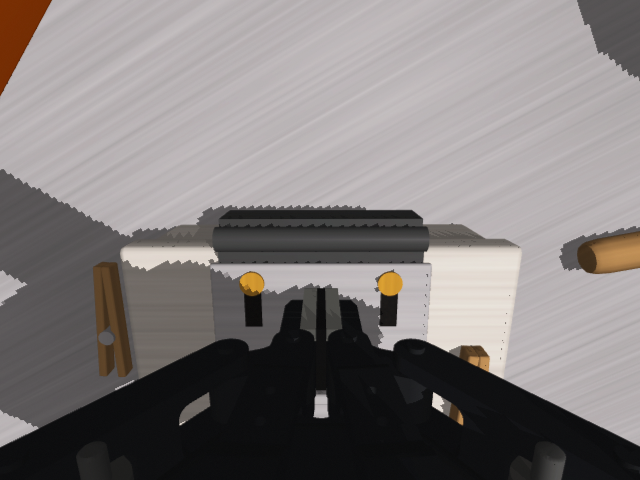

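Request:
{"api": "drive_tool", "payload": {
  "motion": [
    {"dx": 0, "dy": 0, "dz": -0.0007, "ax": 0, "ay": 0, "az": 0},
    {"dx": 0, "dy": 0, "dz": -0.0007, "ax": 0, "ay": 0, "az": 0},
    {"dx": 0, "dy": 0, "dz": 0, "ax": 0, "ay": 0, "az": 0},
    {"dx": 0, "dy": 0, "dz": 0, "ax": 0, "ay": 0, "az": 0}
  ]
}}

```text
time: 6.27
tcp_pos: [571.4, 93.5, 78.6]
ee_rot: [0.607, -0.362, 0.608, 0.362]
wrist_force: [1.3, -0.1, 2.8]
finger_gap: 0.4
```

Request:
{"api": "drive_tool", "payload": {
  "motion": [
    {"dx": 0, "dy": 0, "dz": -0.0005, "ax": 0, "ay": 0, "az": 0},
    {"dx": 0, "dy": 0, "dz": -0.0005, "ax": 0, "ay": 0, "az": 0},
    {"dx": 0, "dy": 0, "dz": 0, "ax": 0, "ay": 0, "az": 0},
    {"dx": 0, "dy": 0, "dz": 0, "ax": 0, "ay": 0, "az": 0}
  ]
}}

```text
time: 6.6
tcp_pos: [571.5, 93.5, 78.2]
ee_rot: [0.607, -0.362, 0.607, 0.362]
wrist_force: [-1.1, -0.8, 9.5]
finger_gap: -0.4
```

Request:
{"api": "drive_tool", "payload": {
  "motion": [
    {"dx": 0, "dy": 0, "dz": 0.0003, "ax": 0, "ay": 0, "az": 0},
    {"dx": 0.0018, "dy": -0.00095, "dz": 0, "ax": 0, "ay": 0, "az": 0},
    {"dx": 0.0018, "dy": -0.00095, "dz": 0, "ax": 0, "ay": 0, "az": 0},
    {"dx": 0.0018, "dy": -0.00095, "dz": 0, "ax": 0, "ay": 0, "az": 0},
    {"dx": 0.0018, "dy": -0.00095, "dz": 0, "ax": 0, "ay": 0, "az": 0},
    {"dx": 0.0018, "dy": -0.00095, "dz": 0, "ax": 0, "ay": 0, "az": 0}
  ]
}}

```text
time: 7.1
tcp_pos: [580.2, 88.8, 78.2]
ee_rot: [0.607, -0.362, 0.608, 0.362]
wrist_force: [-1.8, 0.4, 8.6]
finger_gap: -0.0
```

```bash
python3 -c "
from h import *
st(); p,d,m=snap('wrist','w6')"
```

```text
7.1 tin-frame tcp [-44.   -1.2  78.2] F x,y,z -1.72 -0.52 8.55
```

View pics/w6.png

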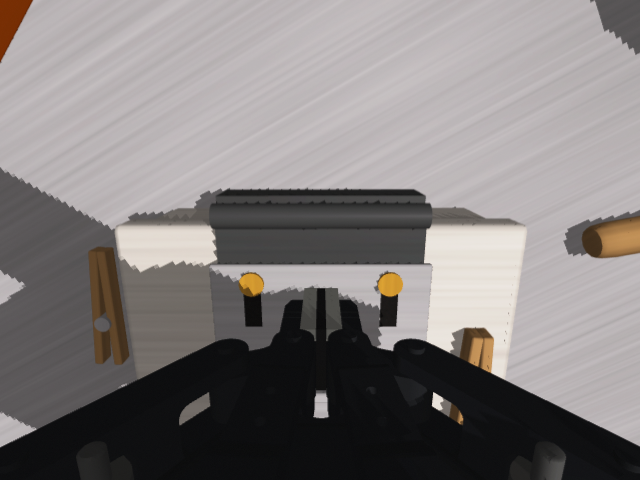

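Request:
{"api": "drive_tool", "payload": {
  "motion": [
    {"dx": 0.0018, "dy": -0.00095, "dz": 0, "ax": 0, "ay": 0, "az": 0},
    {"dx": 0.0018, "dy": -0.00095, "dz": 0, "ax": 0, "ay": 0, "az": 0},
    {"dx": 0.0009, "dy": -0.0005, "dz": 0, "ax": 0, "ay": 0, "az": 0},
    {"dx": 0, "dy": 0, "dz": 0, "ax": 0, "ay": 0, "az": 0}
  ]
}}

```text
time: 7.48
tcp_pos: [585.0, 86.3, 78.2]
ee_rot: [0.607, -0.362, 0.608, 0.362]
wrist_force: [-0.4, -0.6, 7.9]
finger_gap: 0.1
```

```bash
python3 -c "
from h import *
st(); p,d,m=snap('wrist','w7')"
```

```text
7.4833 tin-frame tcp [-38.6  -1.1  78.2] F x,y,z -0.11 -0.7 7.88
```

View pics/w7.png

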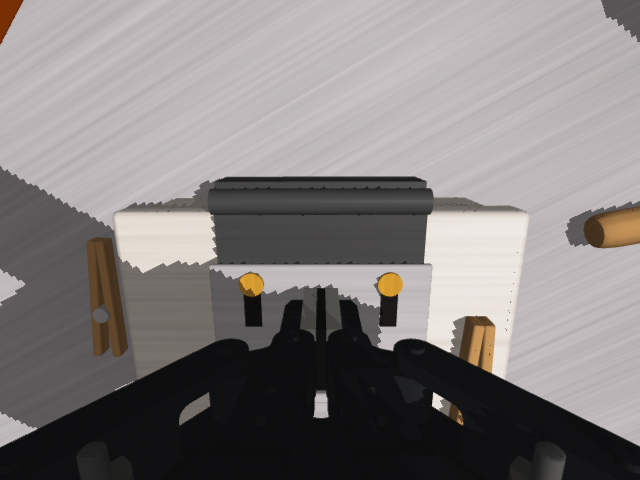

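Request:
{"api": "drive_tool", "payload": {
  "motion": [
    {"dx": 0.0009, "dy": -0.0005, "dz": 0, "ax": 0, "ay": 0, "az": 0},
    {"dx": 0.0009, "dy": -0.0005, "dz": 0, "ax": 0, "ay": 0, "az": 0},
    {"dx": 0.0009, "dy": -0.0005, "dz": 0, "ax": 0, "ay": 0, "az": 0},
    {"dx": 0, "dy": 0, "dz": 0, "ax": 0, "ay": 0, "az": 0}
  ]
}}

```text
time: 7.87
tcp_pos: [586.0, 85.5, 78.0]
ee_rot: [0.607, -0.361, 0.609, 0.363]
wrist_force: [-5.5, 4.0, 10.1]
finger_gap: 0.2
```

```bash
python3 -c "
from h import *
st(); p,d,m=snap('wrist','w8')
for f in ['w5','w7','w8']:
    g=np.load('pics/'+f+'.npz')['p'].mean(2); print(f,[int(x) for x in g[170:275:1,325]][::3])
"
```

```text
7.8667 tin-frame tcp [-37.3  -1.4  78. ] F x,y,z -6.77 0.9 10.11
w5 [182, 183, 180, 178, 179, 183, 182, 188, 177, 184, 189, 189, 180, 87, 31, 29, 30, 70, 65, 34, 50, 61, 69, 80, 71, 65, 57, 45, 70, 70, 70, 92, 188, 189, 186]
w7 [190, 194, 123, 31, 72, 74, 37, 52, 63, 71, 79, 75, 68, 62, 49, 70, 72, 73, 73, 71, 71, 70, 69, 69, 70, 70, 70, 70, 69, 70, 72, 54, 180, 192, 187]
w8 [193, 159, 30, 73, 74, 42, 54, 64, 71, 81, 75, 67, 60, 47, 71, 73, 73, 73, 72, 70, 70, 69, 69, 70, 70, 71, 69, 69, 70, 72, 72, 124, 192, 189, 188]
```

View pics/w8.png

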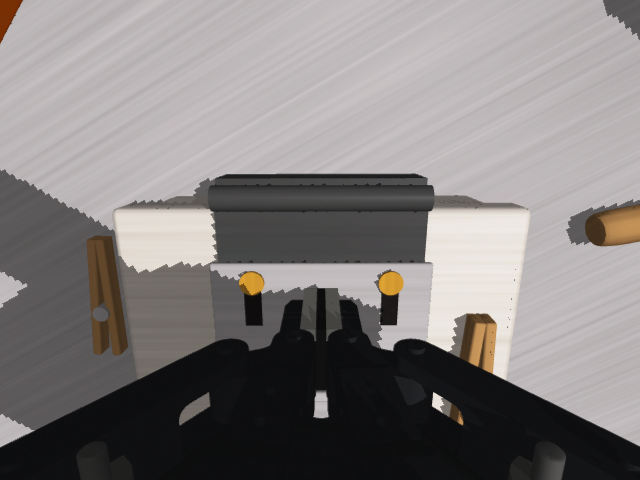

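Request:
{"api": "drive_tool", "payload": {
  "motion": [
    {"dx": 0, "dy": 0, "dz": 0.002, "ax": 0, "ay": 0, "az": 0},
    {"dx": 0, "dy": 0, "dz": 0.004, "ax": 0, "ay": 0, "az": 0},
    {"dx": 0, "dy": 0, "dz": 0.008, "ax": 0, "ay": 0, "az": 0},
    {"dx": 0, "dy": 0, "dz": 0.02, "ax": 0, "ay": 0, "az": 0},
    {"dx": 0, "dy": 0, "dz": 0.03, "ax": 0, "ay": 0, "az": 0},
    {"dx": -0.01, "dy": 0.005, "dz": 0.03, "ax": 0, "ay": 0, "az": 0},
    {"dx": -0.03, "dy": 0.015, "dz": 0.02, "ax": 0, "ay": 0, "az": 0},
    {"dx": -0.03, "dy": 0.015, "dz": 0.02, "ax": 0, "ay": 0, "az": 0},
    {"dx": -0.03, "dy": 0.015, "dz": 0.02, "ax": 0, "ay": 0, "az": 0},
    {"dx": 0, "dy": 0, "dz": 0, "ax": 0, "ay": 0, "az": 0},
    {"dx": 0, "dy": 0, "dz": 0, "ax": 0, "ay": 0, "az": 0}
  ]
}}

```text
time: 8.83
tcp_pos: [487.4, 135.5, 233.6]
ee_rot: [0.608, -0.363, 0.606, 0.362]
wrist_force: [1.3, 0.2, -0.2]
finger_gap: -0.3
```

```bash
python3 -c "
from h import *
st(); p,d,m=snap('wrist','w9'); cv2.imwrite('pics/w9.png',p[:,:,::-1])
p,d,m=snap('side','s9'); q,_,_=snap('scene','n9')
a=cv2.resize(p[170:300,180:330,::-1],(600,520),interpolation=cv2.INTER_CUBIC);cv2.imwrite('pics/s9c.png',a)
a=cv2.resize(q[170:310,310:460,::-1],(600,560),interpolation=cv2.INTER_CUBIC);cv2.imwrite('pics/n9c.png',a)
"
```

```text
8.8333 tin-frame tcp [-147.9   -4.1  233.6] F x,y,z 1.08 0.81 -0.21
```

View pics/w9.png

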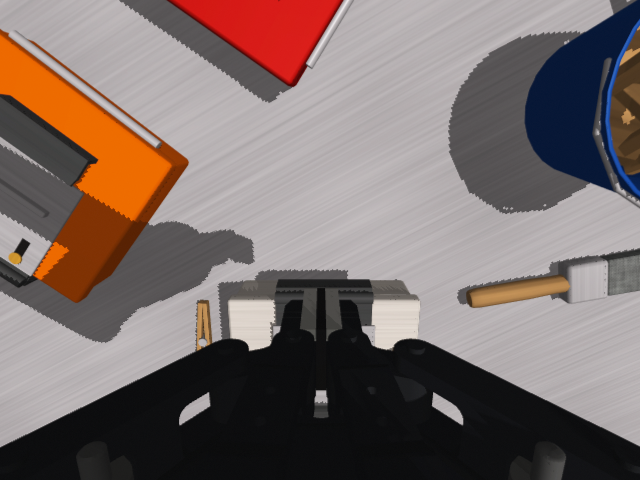

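View pics/s9c.png

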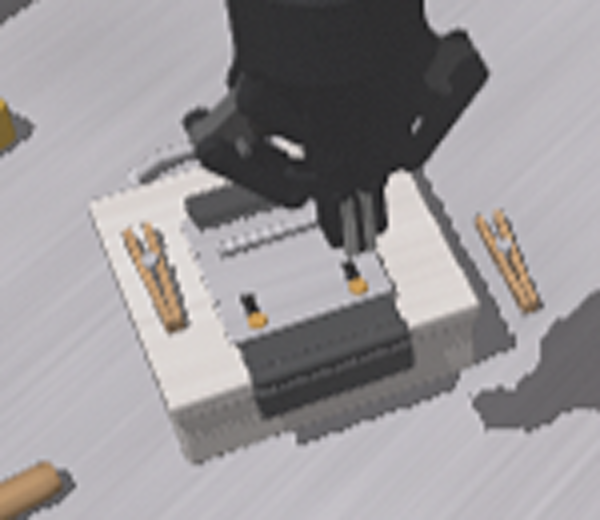

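View pics/n9c.png

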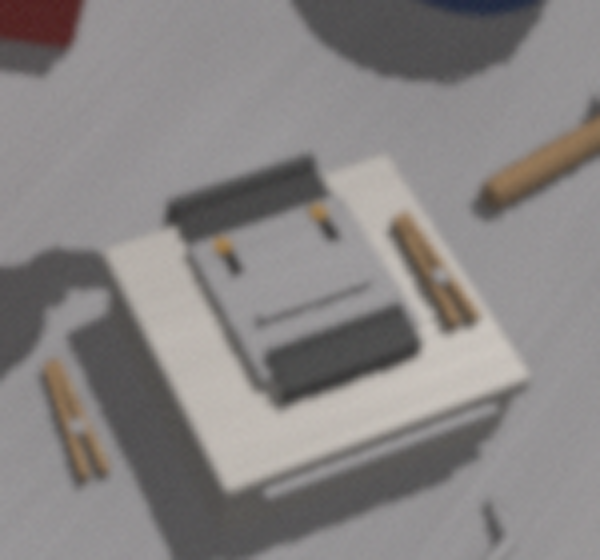

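```bash
python3 -c "
from h import *
m=arm.camera_model('scene')
f=lambda a,b:(310+(a+.5)/4-.5,170+(b+.5)/4-.5)
print('ridge mid',tin(onz(m,*f(314,304),70)),'expect x~0; tab rear',tin(onz(m,*f(262,227),67.5)),'lip front top',tin(onz(m,*f(335,330),75)))
print('lid corners',[tin(onz(m,*f(*p),60)) for p in [(107,257),(388,158),(528,380),(230,492)]]); st()
"
```

```text
ridge mid [ 1.8 -0.9 70. ] expect x~0; tab rear [-53.3  -3.3  67.5] lip front top [22.4 -0.2 75. ]
lid corners [array([-71.6, -84.7,  60. ]), array([-73.1,  84. ,  60. ]), array([78.1, 81.8, 60. ]), array([ 77.8, -83.8,  60. ])]
8.9833 tin-frame tcp [-146.5   -4.5  231.6] F x,y,z -0.93 -0.36 -0.15
```

```bash
python3 -c "
from h import *
print(arm.close_job())"
```

```text
the job is handed in; nothing more can be done
None
```

The tab on the plain aluminium tin is folded flat, with its free edge tucked under the lip, and it stayed there after I let go and backed away. I handed the job in at about 9 s and got no verdict back.

- **Fold:** With the fingers shut, I pushed the tab over from its outer face, then pressed it flat with about 9 N before pushing it along.
- **Push along:** I pushed it towards the lip until the force along the push rose to about 7 N, after roughly 16.5 mm of finger travel. That fits the 16 mm stop. The push came from fingertip friction on the clear face behind the ridge. The fingers never reached the ridge, so I did not push on it as the task worded it.
- **Forces:** The highest reading I saw was about 12 N; I read the force only at the end of each move.

**Last checks:**
- **Tab:** The side and scene pictures show it lying flat under the lip with the fingers clear.
- **Tin and surroundings:** In the scene picture the tin and both clothespins look to be where they started. I did not measure the bucket, hoof pick, hanger hook, jar or brush again, but nothing touched them as far as I could tell.
- **Ridge position:** It measured 1.8 mm along the tin's x, where about 0 is expected. The scene camera reads a few mm off along that axis, and its lid corners were off by up to 6 mm. How far the edge is tucked therefore rests mainly on the stop force and the finger travel, not on that picture.

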